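# Slide the gearmotor into its stand and hold the pulley on the shaft's flat

## Task

Slide the gearmotor's green plate fully home into the rail slot, red-striped edge last; then turn its steel shaft, feeling for the flat with the fingers, until the flat faces out of the slot's mouth, fit the pulley on it hub up with its set screw on that flat, and finish still gripping the pulley with the top of its hub flush with the shaft's end, without forcing it, so that it hangs clear of the gearbox and a colleague can tighten the screw. Do not let go at the end, and leave the meter, screwdriver and solder spool where they are.

Things in the scene. Friction and masses are not known exactly. Their poses are not given: they have to be found in the camera images.
- stand: Fixed slide-in stand on the bench: two aluminium rails along its x, 100 mm long, 103 mm apart inside, 14.5 mm high, each with a lip overhanging the slot by 8 mm (groove 10.5 mm high); orange stop bar at x = +50 mm; open mouth at the -x end. Floor is the bench. Origin (bench height, between the rails) is where the plate's origin is when home. x points mouth to stop, roughly to world -y; z up.
- stand_mouth (a point): Middle of the slot's mouth, 50 mm from the stand's origin towards -x, 4 mm up. From here two guides flare outward: about 103 mm apart here, about 128 mm at 80 mm from the stand's origin. Axes as stand.
- carrier: Gearmotor on a green plate, loose, about 0.9 kg, slides on the bench. Plate 100 x 100 x 8 mm, origin at the centre of its underside, z up. Grey gearbox 50 x 50 mm in its middle, sides parallel to the edges, 8 to 48 mm above the origin: grip it across y. Red stripe and black terminal block (to 18 mm high, 6 mm off the gearbox) along the -x edge; the +x edge goes into the slot first.
- carrier_nose (a point): Middle of the plate's leading (+x) edge, 50 mm ahead of the plate's origin and 4 mm up; touches the stand's stop when home. Axes as carrier.
- shaft_foot (a point): Point on the shaft axis at the gearbox's top, 48 mm above the plate's origin; axes as carrier (does not turn with the shaft). The flat starts 45 to 100 degrees counter-clockwise, seen from above, from facing the plate's -x (red) edge; no reading tells where: feel it by grip width, or look. Turn the shaft clockwise to make it face -x, the mouth.
- shaft_end (a point): Centre of the shaft's upper end, 88 mm above the plate's origin; axes as carrier. Steel shaft 40 mm tall, 16 mm diameter, one flat all along, 3 mm from the axis: fingers measure 11 mm across the flat, 16 mm across the round. Round part bevelled 1 mm at the top, flat edge sharp. Turns about its upright axis with about 0.2 N m friction, stays where left.
- pulley: Aluminium toothed pulley, about 0.12 kg, loose on the bench, hub up: toothed part 44 mm diameter, 14 mm high; hub 30 mm diameter from 14 to 34 mm above the origin (grip the hub). Origin at the centre of its underside, z up. D-shaped bore right through: 18.4 mm diameter, flat 4.2 mm from the axis on the -x side; it goes down on the shaft only with both flats on the same side.
- pulley_screw (a point): Outer end of the black set screw, sticking 3 mm out of the hub on the pulley's -x side, 18 mm from the axis, 24 mm up (red dash on the hub's top above it). The bore's flat is on this side. Keep the fingers off it: grip across the pulley's y.
- pulley_top (a point): Centre of the hub's upper face, 34 mm above the pulley's origin. With this point at shaft_end the pulley hangs 6 mm clear of the gearbox.
- meter: Yellow multimeter lying flat, 80 x 160 x 36 mm, origin at the centre of its underside: leave alone.
- driver: Screwdriver with yellow handle, 170 mm long, lying: leave alone.
- spool: Solder spool, white flanges, 52 mm diameter, 38 mm high, standing, origin under its centre: leave alone.
Not all that is in view belongs to the job. Leave any orange or yellow look-alike of the pulley alone.

How it is judged (in metres and radians):
On the way:
1. the plate is fully home in the slot (leading edge within 4 mm of the stop, between the rails), the pulley not yet on the shaft (x of carrier_nose in the frame of stand above 0.046 m and y of carrier_nose in the frame of stand between -0.004 and 0.004 m and angle between the x axis of carrier and the x axis of stand, either way round below 0.08 rad and z of carrier_nose in the frame of stand below 0.006 m and distance between pulley_top and shaft_end above 0.05 m), for 0.2 s.
At the end, for the whole second after the job is handed in: Plate within 8 mm of the stop; pulley on the shaft, axis within 3.5 mm, upright within 0.12 rad, hub top level with the shaft end within 3.5 mm, set screw (so the flat) facing the mouth within 0.3 rad; fingers still grip it with over 3 N; at rest (x of carrier_nose in the frame of stand above 0.042 m and y of carrier_nose in the frame of stand between -0.004 and 0.004 m and angle between the x axis of carrier and the x axis of stand, either way round below 0.08 rad and z of carrier_nose in the frame of stand below 0.006 m and horizontal distance between pulley_top and shaft_end below 0.0035 m and z of pulley_top in the frame of shaft_end between -0.0035 and 0.0035 m and angle between pulley's own z axis and vertical below 0.12 rad and angle between the x axis of pulley and the x axis of stand, either way round below 0.3 rad and x of pulley_screw in the frame of shaft_end below -0.014 m and contact force between the fingers and pulley above 3 N and linear speed of pulley below 0.02 m/s); the arm keeps its last pose, push and grip.
It fails at once if the pulley is forced against the gearmotor or its shaft with more than 40 N (contact force between pulley and carrier above 40 N).
It fails at once if the meter is moved more than 30 mm (distance of meter from where it was at the start of the episode above 0.03 m).
It fails at once if the screwdriver is moved more than 30 mm (distance of driver from where it was at the start of the episode above 0.03 m).
It fails at once if the solder spool is moved more than 30 mm (distance of spool from where it was at the start of the episode above 0.03 m).
It also fails if it takes over 72 s, if anything falls off the work surface, if the arm or the gripper's body presses on something with over 40 N, if the wrist force passes 120 N, or if a joint passes its speed limit or range.

## Robot

A 6-joint arm with a two-finger parallel gripper is mounted at the origin on the work surface. World frame = base frame: x ahead of the robot, y to its left, z up, the work surface at z = 0. Lengths are in m, angles in degrees, forces in N, time in s.
With the tool pointing down it reaches from about 0.325 to 0.85 m from the base axis. Payload 15.5 kg.
Tool frame: the origin (TCP) lies midway between the tips of the shut fingers; the grasp point (between the pads) lies 19 mm behind it; z points along the fingers, y is the line along which they close (so a half turn about z gives the same grasp; the last joint's range is limited). The gripper opens to 91 mm and grips with 3 to 60 N. Pads are 32 mm wide; open, the fingers measure 118 mm over their backs; the gripper's body (76 mm by 178 mm) begins 60 mm behind the grasp point.
Start: joints at [60.934, 28.281, 77.091, -0, 74.628, -5.472], TCP at [0.25, 0.573, 0.214] pointing down, gripper open.
Joint ranges: [-166.48, 166.48], [-47.26, 123.95], [12.59, 153.08], [-70.14, 250.14], [6.76, 159.57], [-176.63, 176.63]. Speed limits (degrees/s): [108.29, 108.29, 147.25, 172.46, 172.46, 172.46].

## Interface

Orientations are given as a 3x3 rotation matrix whose columns are the frame's x, y, z axes.
In Python, from bench import ctrl gives the robot as it stands. The module is installed in compiled form; this text tells all that it offers. Calls block until the motion is done:
- ctrl.goto(position, orientation): joint-space move of the TCP to a pose.
- ctrl.move_l(position, vel=0.15, ori=None, contact_N=None): straight line of the TCP; ori=None keeps the orientation; vel is the mean speed in m/s. With contact_N (N) it stops when the force on the tool has changed by that much, and returns True; else False.
- ctrl.movej(angles): joint-space move.
- ctrl.command_gripper(opening): opening from 0.0 (shut) to 1.0 (fully open); the grip force is fixed at half the most; returns when the fingers have stopped.
- ctrl.sleep(seconds).
- ctrl.ik(position, orientation): joint angles nearest the present ones, or None.
- ctrl.read_camera(name): name is "side" or "top"; returns the picture (420x560x3 uint8, blue, green, red); there is no depth.
- ctrl.camera_params(name): a dict with "fx", "fy", "cx", "cy" (pixels), "D" ([k1, k2, p1, p2, k3] as OpenCV has them; the pictures are not rectified), "pose" (4x4, takes a point from camera to world coordinates). Camera axes: x right, y up, looking along -z (the intrinsics and any distortion apply to the point x, -y, -z); pixel columns grow to the right and rows downward; lengths in m; the calibration is good to about 2 mm. A picture is of the moment at which its call begins. camera_params takes no time and is no camera call.
A pose or a line that the arm cannot do raises ctrl.MotionError and nothing moves.
- ctrl.sign_off(): hands the job in; it is judged then, once.
Readings, each from a call of its own:
- ctrl.current_t(): time.
- ctrl.current_q(): joint angles.
- ctrl.current_dq(): joint speeds.
- ctrl.current_effort(): joint torques, N m.
- ctrl.current_tool_pos(): TCP position.
- ctrl.current_eef_rot(): TCP orientation.
- ctrl.current_contact_force(): force on the tool from outside, world axes, zero at the start.
- ctrl.current_wrist_torque(): the same for the moment, N m.
- ctrl.current_grip_width(): opening from 0.0 (shut) to 1.0 (fully open).
- ctrl.current_grasp_force(): force on a finger pad.
Only numpy, scipy, OpenCV 4.12 (cv2) and the standard library are available. Lean on these libraries where they do the work, as an engineer would, in place of code of your own. Each camera call takes 0.05 s, during which the arm holds its last target. There are 200 camera calls.

## Working session

There is one attempt and no reset: what is moved stays moved. The work goes in short steps, each a Python script; the robot and the scene stay as the last script left them, time stands still between calls to the robot, and variables do not carry over. Pictures are saved under pics/ and viewed, at most 10 in all, crops included, and the job is handed in when it is done.

```bash
mkdir -p pics
cat > h.py <<'E'
import numpy as np, cv2
from bench import ctrl
def cam(n):
    p=ctrl.camera_params(n); K=np.array([[p['fx'],0,p['cx']],[0,p['fy'],p['cy']],[0,0,1.]])
    return K,np.array(p['D'],float),np.array(p['pose'])
F=np.diag([1,-1,-1.])
def px2w(n,uv,z):
    K,D,T=cam(n); uv=np.array(uv,float).reshape(-1,1,2)
    r=cv2.undistortPoints(uv,K,D).reshape(-1,2)
    d=np.c_[r,np.ones(len(r))]@F@T[:3,:3].T
    return T[:3,3]+d*((z-T[2,3])/d[:,2:3])
def w2px(n,P):
    K,D,T=cam(n); P=np.array(P,float).reshape(-1,3)
    c=(P-T[:3,3])@T[:3,:3]@F
    return cv2.projectPoints(c.reshape(-1,1,3),np.zeros(3),np.zeros(3),K,D)[0].reshape(-1,2)
def down(yaw): # tool y axis at yaw deg in world xy
    a=np.radians(yaw); y=np.array([np.cos(a),np.sin(a),0]); z=np.array([0,0,-1.]); return np.c_[np.cross(y,z),y,z]
def snap(n,f):
    im=ctrl.read_camera(n); cv2.imwrite('pics/'+f,im); return im
E
python3 - <<'E'
from h import *
for n in('top','side'):
    snap(n,n+'0.png'); K,D,T=cam(n); print(n,K[0,0],K[1,1],D,T.round(3).tolist())
print(ctrl.current_eef_rot().round(3).tolist(),ctrl.current_t(),ctrl.current_tool_pos())
E
```

```text
top 432.23788234709025 432.23788234709025 [-0.12450898  0.          0.          0.          0.        ] [[0.129, 0.969, -0.211, 0.376], [-0.992, 0.127, -0.023, -0.066], [0.005, 0.212, 0.977, 1.105], [0.0, 0.0, 0.0, 1.0]]
side 540.6804192699112 540.6804192699112 [-0.20429422  0.          0.          0.          0.        ] [[0.822, 0.401, -0.404, 0.147], [-0.57, 0.59, -0.572, -0.7], [0.009, 0.7, 0.714, 0.896], [0.0, 0.0, 0.0, 1.0]]
[[-0.916, 0.4, -0.001], [0.4, 0.916, -0.001], [0.0, -0.001, -1.0]] 0.1 [0.24998374 0.57245191 0.21341549]
```

View pics/top0.png

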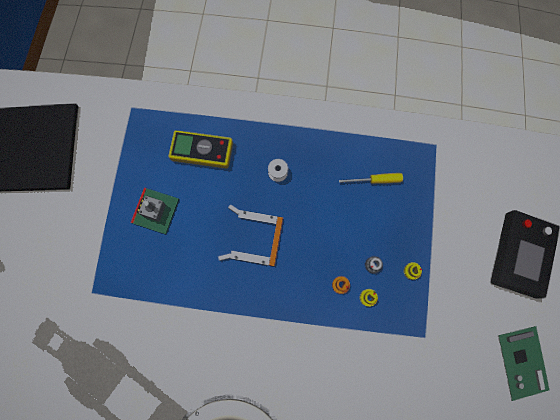

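View pics/side0.png

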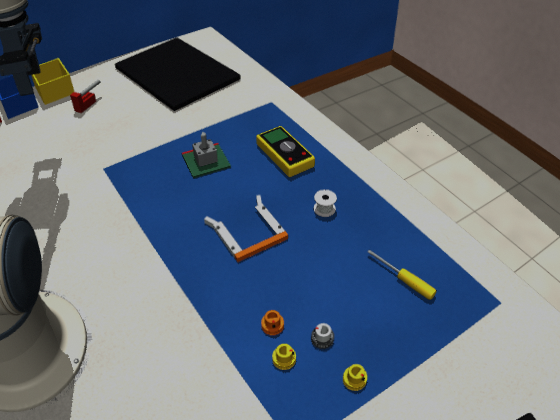

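Top view: gearmotor at (155,211) with its red edge to the left, the stand at (250,237) with the mouth on the left and the orange stop on the right. Pulley candidates in the top view: grey (374,265), orange (342,285), yellow (369,298) and yellow (413,271). The grey one is aluminium, so I choose that and check it in crops.

Run:
```python
import cv2,numpy as np
t=cv2.imread('pics/top0.png');s=cv2.imread('pics/side0.png')
c=lambda im,x,y,w,h,k:cv2.resize(im[y:y+h,x:x+w],None,fx=k,fy=k,interpolation=cv2.INTER_CUBIC)
cv2.imwrite('pics/a.png',c(t,120,180,175,95,4.5))
A=c(t,354,245,40,40,9);B=c(s,300,315,44,40,9)
C=c(s,175,125,60,55,7)
D=c(s,200,190,95,75,4)
r1=np.hstack([A,B,np.zeros((360,4,3),np.uint8)])
r2=np.hstack([C[:240*2-240+0+0+0] if 0 else cv2.resize(C,(260,238)),D[:238]])
r2=cv2.copyMakeBorder(r2,0,0,0,r1.shape[1]-r2.shape[1],0)
cv2.imwrite('pics/b.png',np.vstack([r1,r2]))
```

```text
(no output)
```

View pics/a.png

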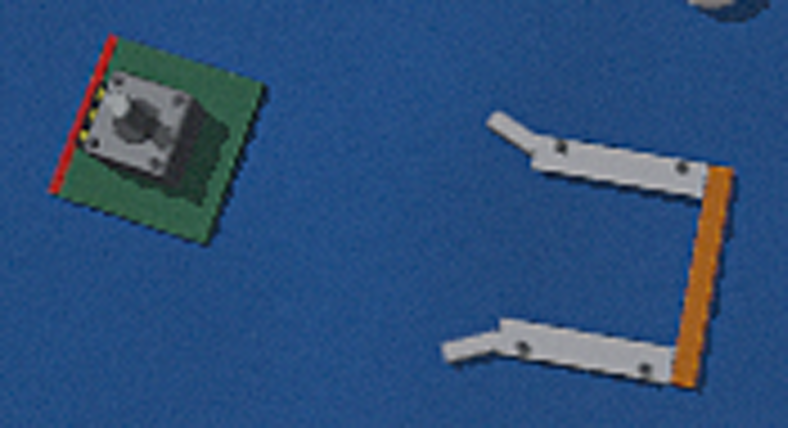

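View pics/b.png

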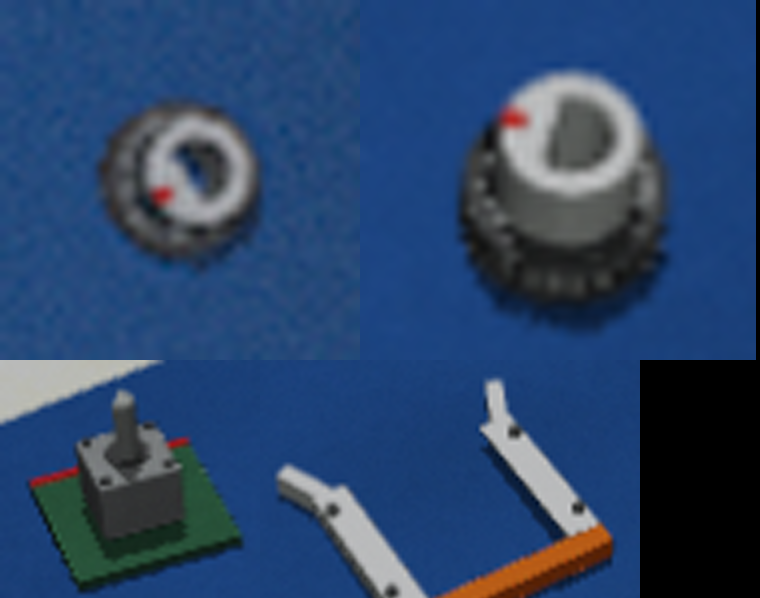

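Run:
```python
from h import *
f=lambda p,o,k:(np.array(p,float)+.5)/k-.5+np.array(o)
P=px2w('top',f([(113,38),(266,88),(207,243),(52,192)],(120,180),4.5),.008)
print('plate',P.round(4).tolist(),np.linalg.norm(P-np.roll(P,-1,0),axis=1).round(4)); 
c=P.mean(0); x=(P[1]+P[2]-P[0]-P[3]); print('c',c.round(4),'yaw x',np.degrees(np.arctan2(x[1],x[0])))
sh=px2w('side',f([(124,397-360)],(175,125),260/60),.088); print('shaft side',sh.round(4))
print('shaft top cam',px2w('top',f([(122,103)],(120,180),4.5),.088).round(4))
S=px2w('top',f([(533,170),(700,197),(500,320),(674,348)],(120,180),4.5),.0145); print('lips',S.round(4).tolist(), [np.linalg.norm(S[a]-S[b]).round(4) for a,b in((0,1),(2,3),(0,2),(1,3))])
B=px2w('top',f([(708,167),(734,170),(694,387),(673,384)],(120,180),4.5),.0145);print('bar',B.round(4).tolist())
x=S[1]-S[0]+S[3]-S[2]; print('stand yaw',np.degrees(np.arctan2(x[1],x[0])), 'perp bar', np.degrees(np.arctan2(*(B[0]-B[3])[[1,0]]))-90)
print('mid lips',S.mean(0).round(4))
for n,o,pts in(('top',(354,245),[(199,168),(162,195)]),('side',(300,315),[(211,132),(154,118)])):
    q=px2w(n,f(pts,o,9),.034); d=q[1]-q[0]; print('pul',n,q.round(4).tolist(),np.linalg.norm(d).round(4),np.degrees(np.arctan2(d[1],d[0])))
print('side stand: mouth-left rail lip end etc')
Q=px2w('side',f([(340-260,490-360),(485-260,428-360),(612-260,540-360)],(200,190),4),.0145);print(Q.round(4).tolist())
```

```text
plate [[0.6296, 0.3202, 0.008], [0.6114, 0.2238, 0.008], [0.5165, 0.2416, 0.008], [0.5338, 0.3382, 0.008]] [0.0982 0.0965 0.0981 0.0974]
c [0.5728 0.281  0.008 ] yaw x -100.42835221671281
shaft side [[0.5804 0.2847 0.088 ]]
shaft top cam [[0.5758 0.2798 0.088 ]]
lips [[0.5822, 0.0606, 0.0145], [0.579, -0.0362, 0.0145], [0.4944, 0.0664, 0.0145], [0.4916, -0.033, 0.0145]] [np.float64(0.0969), np.float64(0.0994), np.float64(0.088), np.float64(0.0875)]
bar [[0.597, -0.0384, 0.0145], [0.5971, -0.0534, 0.0145], [0.4713, -0.047, 0.0145], [0.4715, -0.0351, 0.0145]]
stand yaw -91.74792430398082 perp bar -91.53166793746487
mid lips [0.5368 0.0145 0.0145]
pul top [[0.5075, -0.2983, 0.034], [0.4988, -0.2887, 0.034]] 0.013 132.16170303075575
pul side [[0.5104, -0.2982, 0.034], [0.5027, -0.2888, 0.034]] 0.0121 129.02044821220952
side stand: mouth-left rail lip end etc
[[0.4955, 0.0638, 0.0145], [0.5889, 0.0595, 0.0145], [0.6002, -0.0527, 0.0145]]
```

Crop a shows the plate with corners (113,38) and (266,88) and the slot with its lips. Crop b shows the chosen pulley is bare aluminium, hub up, with a D bore and a red dash. Plate side lengths come out at 97-98 mm and the lip gap at 88 mm, against nominal 100 and 87, so I'm moving on.

Run:
```python
from h import *
R=down(-10.4); c=(0.574,0.281)
ctrl.goto((*c,.125),R); print(ctrl.current_t(),ctrl.current_q().round(1))
print(ctrl.move_l((*c,.022),vel=.12,contact_N=8), ctrl.current_tool_pos().round(4))
ctrl.command_gripper(0.0)
print(ctrl.current_t(),ctrl.current_grip_width()*91,ctrl.current_grasp_force(),ctrl.current_contact_force().round(1))
```

```text
1.7333 [20.8 34.6 80.6  0.  64.8 31.1]
False [0.5745 0.2812 0.0227]
3.45 49.95848671262724 30.00012069940567 [ 1.5 -0.5  0.4]
```

Run:
```python
from h import *
a=np.radians(-91.6); u=np.array([np.cos(a),np.sin(a)]); n=np.array([-u[1],u[0]]) # n = stand y
O=np.array([.537,.0135]); R=down(-1.6); z=.022; lat=0.
g=lambda s:(*(O+u*s+n*lat),z)
ctrl.move_l(g(-.132),vel=.12,ori=R); F0=ctrl.current_contact_force(); print(ctrl.current_t(),F0.round(1),ctrl.current_tool_pos().round(4))
for s in list(np.arange(-.115,-.012,.01)):
    ctrl.move_l(g(s),vel=.06)
    f=ctrl.current_contact_force(); fl=f[:2]@n; fu=f[:2]@u; tz=ctrl.current_wrist_torque()[2]
    print(round(s,3),'lat',round(fl,1),'ax',round(fu,1),'tz',round(tz,2),round(lat*1e3,2))
    if abs(fl)>2: lat+=np.clip(fl*1.5e-4,-.001,.001)
    if abs(fu)>20: break
print(ctrl.current_t(),ctrl.current_grip_width()*91)
snap('top','mid.png')
```

```text
4.7667 [-0.7 -7.2  4.1] [0.5407 0.1453 0.0221]
-0.115 lat 0.5 ax 7.8 tz -0.06 0.0
-0.105 lat 0.8 ax 7.2 tz 0.08 0.0
-0.095 lat 5.0 ax 4.7 tz 0.3 0.0
-0.085 lat 2.3 ax 6.7 tz 0.09 0.75
-0.075 lat -0.1 ax 5.7 tz 0.09 1.08
-0.065 lat 0.4 ax 4.3 tz 0.13 1.08
-0.055 lat -0.1 ax 4.4 tz 0.14 1.08
-0.045 lat 0.5 ax 4.3 tz 0.08 1.08
-0.035 lat -0.5 ax 3.7 tz 0.16 1.08
-0.025 lat -0.5 ax 4.8 tz 0.11 1.08
-0.015 lat -0.5 ax 4.8 tz 0.07 1.08
8.3667 49.72217889684246
```

Run:
```python
from h import *
a=np.radians(-91.6); u=np.array([np.cos(a),np.sin(a)]); n=np.array([-u[1],u[0]])
O=np.array([.537,.0135]); z=.022; lat=.00108
g=lambda s:(*(O+u*s+n*lat),z)
r=ctrl.move_l(g(.008),vel=.04,contact_N=14)
p=ctrl.current_tool_pos(); print(r,p.round(4),'s,l',(p[:2]-O)@u,(p[:2]-O)@n,ctrl.current_contact_force().round(1),ctrl.current_wrist_torque().round(2),ctrl.current_grip_width()*91)
ctrl.sleep(.3)
im=snap('top','home.png'); cv2.imwrite('pics/homec.png',cv2.resize(im[180:280,200:300],None,fx=6,fy=6,interpolation=cv2.INTER_CUBIC))
print(ctrl.current_t())
```

```text
True [0.5384 0.0263 0.0221] s,l -0.012851548265660834 0.0010037693568266382 [-0.4 -4.4  5.6] [-0.81 -0.    0.04] 49.83427355359307
9.0167
```

View pics/homec.png

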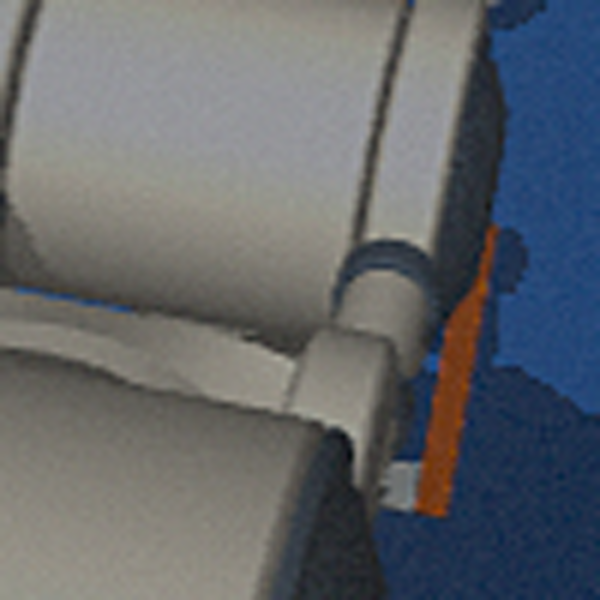

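The arm hides the plate; only the stop at (450,400) shows. The contact stop tripped 13 mm short as the plate broke away from rest, so I'll continue in small steps and watch the force.

Run:
```python
from h import *
a=np.radians(-91.6); u=np.array([np.cos(a),np.sin(a)]); n=np.array([-u[1],u[0]])
O=np.array([.537,.0135]); z=.022; lat=.00108
g=lambda s:(*(O+u*s+n*lat),z)
for s in np.arange(-.010,.013,.002):
    r=ctrl.move_l(g(s),vel=.03,contact_N=35)
    f=ctrl.current_contact_force(); p=ctrl.current_tool_pos()
    print(round(s,3),r,'act',((p[:2]-O)@u).round(4),'lat',(f[:2]@n).round(1),'ax',(f[:2]@u).round(1),ctrl.current_wrist_torque().round(2)[[0,2]],round(ctrl.current_grip_width()*91,2))
    if abs(f[:2]@u)>18: break
ctrl.sleep(.3); print(ctrl.current_t(),p.round(4))
```

```text
-0.01 False act -0.0102 lat 0.1 ax -1.0 [-0.07 -0.02] 49.77
-0.008 False act -0.0085 lat 0.3 ax -3.9 [ 0.42 -0.07] 49.75
-0.006 False act -0.0066 lat -0.0 ax -5.4 [ 0.57 -0.02] 49.82
-0.004 False act -0.0046 lat 0.9 ax -5.0 [0.62 0.02] 50.3
-0.002 False act -0.0026 lat 0.4 ax -5.3 [0.62 0.01] 49.58
0.0 False act -0.0006 lat 0.2 ax -5.8 [0.66 0.03] 49.7
0.002 False act 0.0012 lat 0.3 ax -7.5 [ 1.06 -0.17] 49.67
0.004 False act 0.002 lat 2.3 ax -22.1 [ 3.75 -0.81] 50.17
11.3167 [0.5383 0.0115 0.0222]
```

```bash
cat >> h.py <<'E'
a=np.radians(-91.6); U=np.array([np.cos(a),np.sin(a)]); N=np.array([-U[1],U[0]]); O=np.array([.537,.0135])
g=lambda s,l,z:(*(O+U*s+N*l),z)
E
python3 - <<'E'
from h import *
ctrl.command_gripper(.8)
ctrl.move_l(g(.001,.001,.056),vel=.1)
for phi in (72,95,50):
    ctrl.move_l(g(.001,.001,.056),ori=down(phi+88.4-180),vel=.1)
    ctrl.command_gripper(0.); ctrl.sleep(.1)
    print(phi,'w',round(ctrl.current_grip_width()*91,2),ctrl.current_grasp_force().round(1),ctrl.current_contact_force().round(1),ctrl.current_wrist_torque().round(2),ctrl.current_t())
    ctrl.command_gripper(.4)
E
```

```text
Traceback (most recent call last):
AttributeError: 'float' object has no attribute 'round'
```

Run:
```python
from h import *
rd=lambda phi:print(phi,'w',round(ctrl.current_grip_width()*91,2),round(ctrl.current_grasp_force(),1),ctrl.current_contact_force().round(1),ctrl.current_wrist_torque().round(2),ctrl.current_t())
rd(72)
for phi in (95,50):
    ctrl.command_gripper(.35)
    ctrl.move_l(g(.001,.001,.056),ori=down(phi+88.4-180),vel=.1)
    ctrl.command_gripper(0.); ctrl.sleep(.1); rd(phi)
ctrl.command_gripper(.35)
```

```text
72 w 12.12 30.0 [ 5.6 -1.9 -1.1] [-0.35 -0.79 -0.16] 13.8833
95 w 13.58 30.0 [ 2.5  0.8 -1.9] [ 0.02 -0.42 -0.14] 15.4667
50 w 10.85 30.0 [ 5.8 -2.  -2.4] [-0.47 -0.77  0.03] 17.45
```

Run:
```python
from h import *
rd=lambda phi:print(phi,'w',round(ctrl.current_grip_width()*91,2),ctrl.current_contact_force().round(1),ctrl.current_wrist_torque().round(2),ctrl.current_t())
ctrl.command_gripper(0.); rd(50)
for phi in (25,0,-2):
    ctrl.move_l(g(.001,.001,.056),ori=down(phi+88.4-180),vel=.03); rd(phi)
p=ctrl.current_tool_pos(); print(((p[:2]-O)@U).round(4),((p[:2]-O)@N).round(4))
```

```text
50 w 11.18 [ 1.9 -1.1 -1.3] [-0.33 -0.26  0.15] 18.4333
25 w 11.04 [-4.2 -4.8  3. ] [-0.95  0.64  0.16] 19.0167
0 w 10.62 [-8.  -3.2  7. ] [-0.7   1.53  0.18] 19.6
-2 w 10.73 [-8.1 -3.   7.1] [-0.7   1.55  0.2 ] 19.85
0.0011 -0.0006
```

Run:
```python
from h import *
def rd(t):
    p=ctrl.current_tool_pos()[:2]-O; f=ctrl.current_contact_force()[:2]
    print(t,'w',round(ctrl.current_grip_width()*91,2),'s,l mm',(1e3*np.array([p@U,p@N])).round(2),'F',np.array([f@U,f@N]).round(1),round(ctrl.current_t(),2)); return f@U
ctrl.command_gripper(.25); rd('open')
ctrl.command_gripper(0.); rd('regrip')
for s in np.arange(.002,.011,.0015):
    ctrl.move_l(g(s,.001,.056),vel=.03); 
    if rd('push %.4f'%s)<-14: break
ctrl.command_gripper(.3); rd('open')
s0=s
ctrl.move_l(g(s-.0025,0,.056),ori=down(-1.6),vel=.1); rd('before')
ctrl.command_gripper(0.); rd('lateral')
ctrl.command_gripper(.3); rd('open')
```

```text
open w 22.78 s,l mm [0.94 1.15] F [-0.8 -0.2] 20.26
regrip w 10.9 s,l mm [1.12 1.05] F [1.7 0.5] 20.6
push 0.0020 w 10.5 s,l mm [1.97 1.54] F [-1.6  4.7] 20.85
push 0.0035 w 10.97 s,l mm [2.81 1.56] F [-9.4  3.8] 21.1
push 0.0050 w 10.99 s,l mm [3.56 1.62] F [-16.5   3.7] 21.35
open w 26.89 s,l mm [5.12 0.82] F [-0.6  0.1] 21.82
before w 27.18 s,l mm [2.51 0.  ] F [ 0.2 -0.1] 23.57
lateral w 15.07 s,l mm [2.45 0.62] F [-1.3  4.8] 23.92
open w 27.51 s,l mm [ 2.52 -0.26] F [ 0.4 -0.2] 24.32
```

Run:
```python
from h import *
def rd(t):
    w=[];P=[];Fs=[]
    for i in range(10):
        p=ctrl.current_tool_pos()[:2]-O; f=ctrl.current_contact_force()[:2]
        w.append(ctrl.current_grip_width()*91);P.append([p@U,p@N]);Fs.append([f@U,f@N]); ctrl.sleep(.02)
    print(t,'w',np.mean(w).round(2),np.std(w).round(2),'s,l mm',(1e3*np.mean(P,0)).round(2),'F',np.mean(Fs,0).round(1),round(ctrl.current_t(),2))
ctrl.move_l(g(0,.001,.056),vel=.1)
ctrl.command_gripper(0.); rd('lateral')
ctrl.command_gripper(.3); rd('open')
```

```text
lateral w 15.24 0.18 s,l mm [0.   0.86] F [-0.1 -1.1] 25.08
open w 27.25 0.18 s,l mm [0.01 1.05] F [-0.3 -0.1] 25.66
```

Run:
```python
from h import *
def rd(t):
    w=[];P=[];Fs=[]
    for i in range(8):
        p=ctrl.current_tool_pos()[:2]-O; f=ctrl.current_contact_force()[:2]
        w.append(ctrl.current_grip_width()*91);P.append([p@U,p@N]);Fs.append([f@U,f@N]); ctrl.sleep(.01)
    print(t,'w',np.mean(w).round(2),'s,l mm',(1e3*np.mean(P,0)).round(2),'F',np.mean(Fs,0).round(1),ctrl.current_wrist_torque()[2].round(2),round(ctrl.current_t(),2))
ctrl.move_l(g(.0022,.0009,.056),ori=down(-91.6),vel=.3)
ctrl.command_gripper(0.); rd('axial')
ctrl.command_gripper(.4)
ctrl.move_l(g(0,.0009,.15),vel=.2)
pul=np.array([.509,-.298])
ctrl.goto((*pul,.11),down(41)); print(ctrl.current_t(),ctrl.current_q().round(1))
t=snap('top','t2.png');s=snap('side','s2.png')
c=lambda im,x,y,w,h:cv2.resize(im[y:y+h,x:x+w],(400,400),interpolation=cv2.INTER_CUBIC)
u,v=w2px('top',g(0,.001,.068))[0].astype(int); A=c(t,u-30,v-30,60,60)
u,v=w2px('side',g(0,.001,.068))[0].astype(int); B=c(s,u-30,v-30,60,60)
cv2.imwrite('pics/c2.png',np.hstack([A,B]))
```

```text
axial w 10.63 s,l mm [2.13 0.91] F [-1.3  0.1] 0.13 27.84
31.5667 [-36.1  32.2  88.8   0.   59.  -77.1]
```

View pics/c2.png

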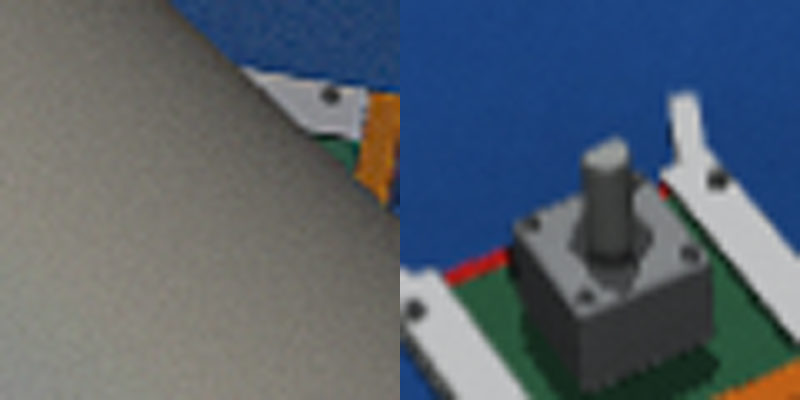

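Side crop: the plate is home between the rails, and the shaft's top (606,150) is cut away on its far-left side, towards the red edge and the mouth. That agrees with the 10.6 mm width felt across stand x. Next I centre on the pulley with two crossed pinches and then take the final grip.

Run:
```python
from h import *
P=(.509,-.298)
ctrl.command_gripper(.55)
ctrl.move_l((*P,.11),ori=down(77),vel=.3)
print(ctrl.move_l((*P,.0175),vel=.12,contact_N=10),ctrl.current_tool_pos().round(4))
for y in(77,5,41):
    if y!=77: ctrl.move_l((*P,.0175),ori=down(y),vel=.3)
    ctrl.command_gripper(0.)
    print(y,round(ctrl.current_grip_width()*91,2),ctrl.current_contact_force().round(1),ctrl.current_t())
    if y!=41: ctrl.command_gripper(.5)
p=ctrl.current_tool_pos();print(p.round(4))
ctrl.move_l((*P,.135),vel=.2); print(ctrl.current_tool_pos().round(4),ctrl.current_contact_force().round(1),round(ctrl.current_grip_width()*91,2),ctrl.current_t())
```

```text
False [ 0.5094 -0.2982  0.0181]
77 28.69 [-1.2 -0.4  6. ] 34.2583
5 29.41 [-0.7 -0.5 -0. ] 36.5417
41 28.46 [-0.9 -0.2  1.4] 38.1917
[ 0.509  -0.298   0.0175]
[ 0.5085 -0.2976  0.1341] [-0.9  0.4 -0.2] 28.56 38.925
```

Run:
```python
from h import *
ctrl.goto(g(-.0004,.0009,.13),down(-1.6)); 
ctrl.move_l(g(-.0004,.0009,.113),vel=.05)
p=ctrl.current_tool_pos(); q=p[:2]-O
print(p.round(4),(q@U).round(4),(q@N).round(4),ctrl.current_t(),ctrl.current_contact_force().round(1))
s=snap('side','s3.png'); t=snap('top','t3.png')
u,v=w2px('side',g(0,.001,.1))[0].astype(int); x,y=max(u-50,0),v-38
cv2.imwrite('pics/c3.png',cv2.resize(s[y:y+75,x:x+100],(800,600),interpolation=cv2.INTER_CUBIC)); print(x,y)
print('expected axis: pulley top',w2px('side',g(-.0004,.0009,.1295)),'shaft end',w2px('side',g(-.0004,.0009,.088)))
```

```text
[0.5377 0.0137 0.1127] -0.0002 0.0007 40.6333 [-0.4  0.1 -0.3]
195 162
expected axis: pulley top [[244.82862754 190.15225749]] shaft end [[245.7958471  204.39175304]]
```

View pics/c3.png

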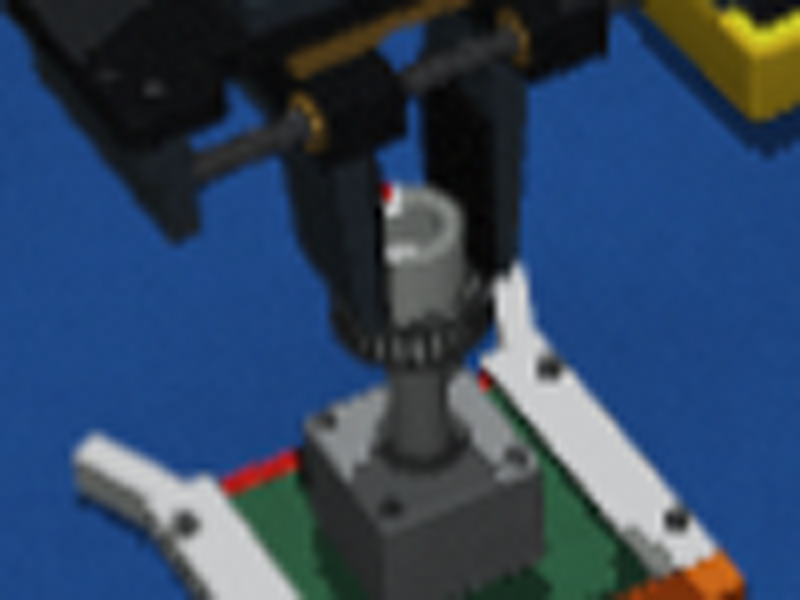

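The pulley (415,270) is upright above the shaft (420,410) with its red dash (387,192) at the back, towards the mouth. Lowering with a force guard.

```bash
cat > low.py <<'E'
from h import *
import sys
s,l,yaw=map(float,sys.argv[1:4])
if len(sys.argv)>4: ctrl.move_l(g(s,l,.113),ori=down(yaw),vel=.1)
z=ctrl.current_tool_pos()[2]
while z>.0716:
    z=max(z-.006,.0715)
    r=ctrl.move_l(g(s,l,z),vel=.03,contact_N=8)
    f=ctrl.current_contact_force(); p=ctrl.current_tool_pos(); q=p[:2]-O
    print(round(z,4),r,p[2].round(4),'s,l',(q@U*1e3).round(2),(q@N*1e3).round(2),'F',(f[:2]@U).round(1),(f[:2]@N).round(1),f[2].round(1),ctrl.current_wrist_torque().round(2))
    if r: break
print(ctrl.current_t())
E
python3 low.py -.0004 .0009 -1.6
```

```text
0.1071 False 0.1069 s,l -0.45 0.74 F 0.7 -0.1 -0.0 [-0.13  0.04  0.  ]
0.1011 False 0.1009 s,l -0.4 0.77 F -0.0 0.2 -0.1 [-0.09  0.07  0.01]
0.0951 False 0.0949 s,l -0.4 0.75 F -0.6 1.2 -1.3 [-0.1   0.07 -0.03]
0.0891 False 0.0889 s,l -0.42 0.74 F -0.2 0.2 -1.8 [-0.09  0.05  0.04]
0.0831 False 0.0828 s,l -0.41 0.76 F 0.6 0.6 -1.3 [-0.07  0.03 -0.01]
0.0771 False 0.0769 s,l -0.39 0.72 F 0.1 -0.9 -1.1 [-0.05  0.03  0.01]
0.0715 False 0.0713 s,l -0.42 0.75 F 0.2 -0.4 -1.1 [-0.07  0.07  0.04]
43.1667
```

Run:
```python
from h import *
s=snap('side','s4.png'); cv2.imwrite('pics/c4.png',cv2.resize(s[180:240,205:285],(800,600),interpolation=cv2.INTER_CUBIC))
print(ctrl.current_grasp_force(),ctrl.current_t(),'hub top',(w2px('side',g(-.0004,.0009,.088))-[205,180])*10)
```

```text
29.999727662264704 43.2167 hub top [[407.95847104 243.91753041]]
```

View pics/c4.png

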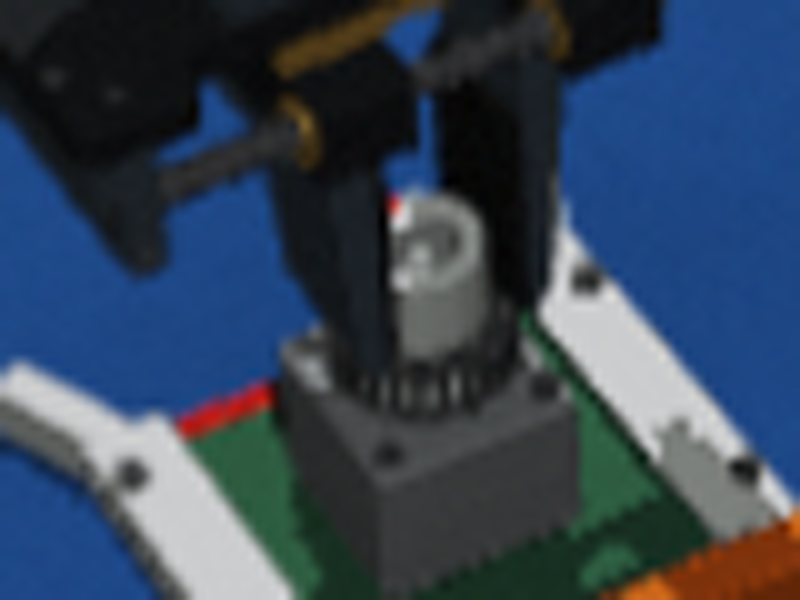

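The shaft end fills the hub's bore at (425,250), level with the hub's top, with the red dash (395,205) facing the mouth and the pulley clear of the gearbox.

```bash
python3 -c "
from bench import ctrl
print(ctrl.sign_off())"
```

```text
the job is handed in; nothing more can be done
None
```

I handed the job in at about 43 s with the plate home, the shaft flat facing the mouth, and the pulley still gripped (30 N), hub top level with the shaft end as far as the last picture shows; sign-off gave no verdict.

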